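# Show the boot batch's job plate to the reader

## Robot

A 6-joint arm with a two-finger parallel gripper is mounted at the origin on the work surface. World frame = base frame: x ahead of the robot, y to its left, z up, the work surface at z = 0. Lengths are in mm, angles in rad, forces in N, time in s.
With the tool pointing down it reaches from about 400 to 825 mm from the base axis. Payload 7 kg.
Tool frame: the origin (TCP) lies between the finger pads; the fingertips stand 22 mm ahead of it and the grasp point (between the pads) lies 3 mm ahead of it; z points along the fingers, x is the direction in which the jaws open and shut, and the axes are right-handed (so a half turn about z gives the same grasp; the last joint's range is limited). The gripper opens to 85 mm and grips with 20 to 120 N. Pads are 22 mm wide; open, the fingers measure 114 mm over their backs; the gripper's body (76 mm by 85 mm) begins 54 mm behind the grasp point. The pads swing forward as they close: fully open they stand 13 mm farther back than shut.
Start: joints at [-0.868, 0.359, 0.012, 0, -1.224, -0.288], TCP at [272.002, -617.746, 253.302] pointing down, gripper open.
Joint ranges: [-3.07, 3.07], [-1.43, 2.12], [-1.02, 1.25], [-3.03, 1.67], [-3.05, -0], [-3.03, 3.03]. Speed limits (rad/s): [2.39, 2.39, 3.01, 3.14, 3.14, 3.14].

## Interface

Orientations are given as a unit quaternion [w, x, y, z].
In Python, from workcell import env, read_camera, order gives the robot as it stands.
- The arm moves only by the tool apply_moves, never from a script. Its argument "commands" is one flat list of numbers, 7 for each row, row after row: the shift along the tool's x, y, z in m, then the turn, a rotation vector about the tool's x, y, z in degrees, then the finger opening in m, from 0 to 0.0854. A call has 1 to 5 rows; each row shifts and turns the commanded pose from where the row before left it, along the tool's axes as they then stand; what a row does not reach is not made up. A row lasts 1/10 s, in which the tool goes at most 50 mm and 8.59 degrees, less where a joint would pass 70% of its speed; a pose out of reach is approached as far as the arm can. A call with a gripper value outside its range is refused whole. The fingers move at their own pace and stop on an object; "squeeze" is the grip in N (left out, the last holds). Time passes only in rows, so rows that do not move let the fingers close. It gives the time, the measured TCP pose, the force and the opening at its end, in the units of the state.
- env.get_obs(): the state, without advancing time (a new reading comes with each control period).
- read_camera(name): name is "scene" or "top" or "wrist"; returns a dict with "image" (400x640x3 uint8, blue, green, red), "fov_y" (degrees; the focal length in pixels is half the picture's height over the tangent of half this angle, whatever the lens; pixels are square), "cx", "cy" (the principal point, pixels), "position" and "orientation" of the camera in the world. Camera axes: x right, y down, z forward; pixel columns grow to the right and rows downward; lengths in mm; the calibration is good to about 2 mm. A picture is of the moment at which its call begins. There is no depth.
- order.job_done(): hands the job in, once; it reports no verdict.
The state is a dict: "clock": time; "joints": joint angles; "qvel": joint speeds; "tau": joint torques, N m; "position": TCP position; "orientation": TCP orientation; "force": force on the tool from outside, world axes, zero at the start; "moment": the same for the moment, N m; "grip_width": finger opening in mm.
Only numpy, scipy, OpenCV 4.12 (cv2) and the standard library are available. Lean on these libraries where they do the work, as an engineer would, in place of code of your own. Each camera call takes 0.05 s, during which the arm holds its last target.

## Task

One of the three plates standing in the wooden rack is the job plate: a small notch in its upper corner marks its frosted end, which carries the orange label on one face. Take it out by its clear part, fingers never on the frosted end, and hold it up to the blue reader head with the notched edge uppermost, level along its length and tilted back about 45 degrees, so that the label looks up square at the reader's window, centred in front of it at 14 cm. Finish while still holding it there in the gripper, still and touching nothing else, and leave the blank plates and the other things on the bench where they are.

Things in the scene. Friction and masses are not known exactly. Their poses are not given: they have to be found in the camera images.
- plate: job plate 110 (x) x 9 (y) x 46 mm (z), rigid, 45 to 90 g, on edge in the rack. Origin: centre of its lower long edge; z up to the notched edge, +x to the frosted end, +y out of the label face. Clear blue-green from x = -55 to 20 mm (grip its two faces here), frosted beyond. Notch: 12 x 12 mm cut from the upper corner at +x; facing the label, it is at upper left.
- frosted_end: the frosted white end of the job plate, x = 20 to 55 mm, part of the same rigid piece; same origin and axes as the plate
- label (a point): centre of the orange label (26 x 20 mm) on the +y face of the frosted end, at (36, 4.5, 22) mm in the plate's frame; same axes as the plate
- blank_a: blank plate, 110 x 9 x 46 mm, clear blue-green, no notch; origin and axes as the plate (x along its length)
- blank_b: second blank plate, as blank_a
- rack: wooden rack, fixed, 130 (x) x 170 (y) x 20 mm high, turned any way. Origin: centre of its underside. Three slots along x at y = -60, 0, 60 mm, 11 mm wide, 116 mm long, floor 6 mm above the table: the plates' upper edges are 52 mm above the table, 32 mm of each stands above the rack. Which slot holds which plate changes. Plates lift straight out
- reader: reader stand, fixed: grey foot 80 x 110 x 14 mm (x = 240 to 320 mm) and steel post 22 mm thick, 290 mm high at x = 280 mm, behind the head. Origin on the table; the point where the label goes is at (110, 0, 160) mm; x points away from the robot (turned up to 0.3 rad), z up
- reader_head: blue head 56 x 74 x 46 mm fixed to the stand, its black window with a red disc facing the robot and down at 45 degrees. Origin: centre of the window, 259 mm above the table; z points out of the BACK of the head (up and away from the robot at 45 degrees), the window looks along -z; y is level
- focus (a point): point in free air 140 mm straight in front of the window's centre, 160 mm above the table, where the label's centre goes; axes as the reader head. Rightly presented, plate +y lies along the head's +z, plate +x along its -y, plate +z along its -x
- mallet: mallet lying on the bench, 260 mm long, bystander
- glue_jar: jar with yellow cap, 64 mm across, 90 mm high, bystander
- tack_cup: steel cup, 72 mm across, 60 mm high, bystander
- heel_block: brown boot heel block, 62 x 58 x 36 mm, bystander
- brush: brush lying on the bench, bystander
Mind the look-alikes: they are no part of the job. What is shaped like the plate but purple or yellow is not meant.

How it is judged (in metres and radians):
On the way:
1. the job plate is lifted clear of the rack by its clear part (height (world z) of plate above 0.04 m and contact force between plate and the fingers above 1 N and contact force between plate and rack below 0.1 N), for 0.2 s.
At the end, for the whole second after the job is handed in: The job plate is held still in the fingers by its clear part, resting on nothing else, label centre within 30 mm of the focus (140 mm in front of the window), label face turned up and square to the window within 0.3 rad, plate length level across the window within 0.3 rad, notched edge uppermost (distance between label and focus below 0.03 m and angle between the y axis of plate and the z axis of reader_head, either way round below 0.3 rad and angle between the x axis of plate and the y axis of reader_head, either way round below 0.3 rad and angle between plate's own y axis and vertical below 1.1 rad and angle between plate's own z axis and vertical below 1.1 rad and contact force between plate and the fingers above 1 N and contact force between frosted_end and the fingers below 0.5 N and contact force between plate and reader below 0.1 N and contact force between plate and rack below 0.1 N and linear speed of plate below 0.03 m/s); the arm keeps its last pose, push and grip.
It fails at once if the fingers touch the frosted end (contact force between frosted_end and the fingers above 0.5 N).
It fails at once if a blank plate is moved more than 20 mm (distance of any of blank_a, blank_b from where it was at the start of the episode above 0.02 m).
It fails at once if another thing on the bench is moved more than 40 mm (distance of any of mallet, glue_jar, tack_cup, heel_block, brush from where it was at the start of the episode above 0.04 m).
It also fails if it takes over 40 s, if anything falls off the work surface, if the arm or the gripper's body presses on something with over 40 N, if the wrist force passes 120 N, or if a joint passes its speed limit or range.

## Working session

There is one attempt and no reset: what is moved stays moved. The work goes in short steps, Python scripts to look and compute and a tool call to move; the robot and the scene stay as the last step left them, time stands still between calls to the robot, and variables do not carry over. Pictures are saved under pics/ and viewed, and the job is handed in when it is done.

Besides the shell and the picture viewer there is one more tool, called after ">>>" as name(argument=value, ...), one argument or row to a line, values as JSON. apply_moves: Moves the arm, as the interface text tells. Its arguments: {"type":"object","properties":{"commands":{"type":"array"},"squeeze":{"type":"number"}},"required":["commands"]}

```bash
mkdir -p pics; cat > h.py <<'E'
import numpy as np, cv2
from scipy.spatial.transform import Rotation as R
from workcell import env, read_camera, order
def q2R(q): return R.from_quat([q[1],q[2],q[3],q[0]]).as_matrix()
def K(c):
    h=c["image"].shape[0]; f=h/2/np.tan(np.radians(c["fov_y"])/2); return f
def ray(c,u,v):
    f=K(c); d=q2R(c["orientation"])@np.array([(u-c["cx"])/f,(v-c["cy"])/f,1.0]); return np.array(c["position"],float),d/np.linalg.norm(d)
def onz(c,u,v,z):
    p,d=ray(c,u,v); return p+d*(z-p[2])/d[2]
def proj(c,P):
    x=q2R(c["orientation"]).T@(np.array(P,float)-np.array(c["position"])); f=K(c); return np.array([c["cx"]+f*x[0]/x[2],c["cy"]+f*x[1]/x[2]])
def tri(c1,uv1,c2,uv2):
    p,d=ray(c1,*uv1); q,e=ray(c2,*uv2)
    A=np.array([d,-e]).T; s=np.linalg.lstsq(A,q-p,rcond=None)[0]
    a=p+d*s[0]; b=q+e*s[1]; return (a+b)/2, np.linalg.norm(a-b)
E
python3 - <<'E'
from h import *
import pickle
o=env.get_obs(); print(o)
for n in("scene","top","wrist"):
    c=read_camera(n); cv2.imwrite(f"pics/{n}0.png",c["image"]); pickle.dump(c,open(f"{n}0.pkl","wb"))
    print(n,{k:v for k,v in c.items() if k!="image"})
E
```

```text
{'clock': 0.0, 'joints': array([-8.67906666e-01,  3.59375631e-01,  1.10692695e-02, -3.52692096e-04,
       -1.22407973e+00, -2.88063537e-01]), 'qvel': array([ 6.81364766e-05,  1.55722456e-04, -3.55752076e-04, -7.45606030e-05,
       -4.34367118e-04, -1.21514935e-03]), 'tau': array([ 1.24306393e-04, -5.83320165e+01,  2.93419039e+01,  6.93678394e+00,
       -6.01347900e-03,  3.60231610e-06]), 'position': array([ 271.82971347, -617.36986623,  252.37499155]), 'orientation': array([-7.14308762e-04,  5.46387558e-01,  8.37532075e-01,  3.86123482e-04]), 'force': array([ 0.69072768, -1.51573997,  0.12876652]), 'moment': array([-0.02467857,  0.02557685, -0.02281231]), 'grip_width': 85.22151446797118}
scene {'fov_y': 54.43122667340085, 'cx': 318.0225102673799, 'cy': 195.9476599588048, 'position': array([1444.09412786,  364.41605793,  975.55376062]), 'orientation': array([-0.24406239,  0.49713441,  0.75299738, -0.35536724])}
top {'fov_y': 42.318858379251544, 'cx': 320.1294344900053, 'cy': 194.24663929457196, 'position': array([ 211.06541908,  -12.83806299, 1704.78525223]), 'orientation': array([ 0.07646505, -0.69759761,  0.70827562, -0.07652655])}
wrist {'fov_y': 71.93499545255477, 'cx': 321.4706353050568, 'cy': 200.49759892912286, 'position': array([ 198.20209514, -649.91653454,  373.40857183]), 'orientation': array([0.08590819, 0.53968714, 0.82689194, 0.13269246])}
```

View pics/scene0.png

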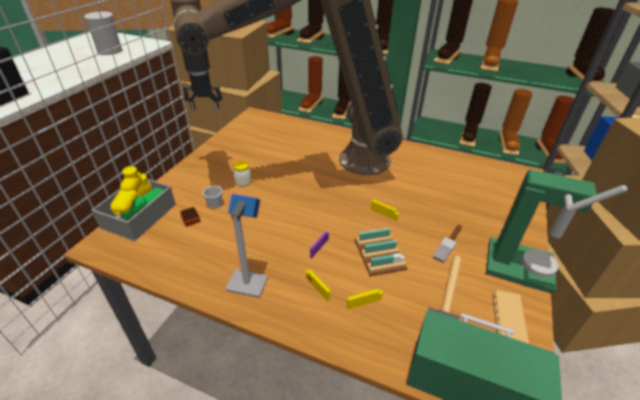

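View pics/top0.png

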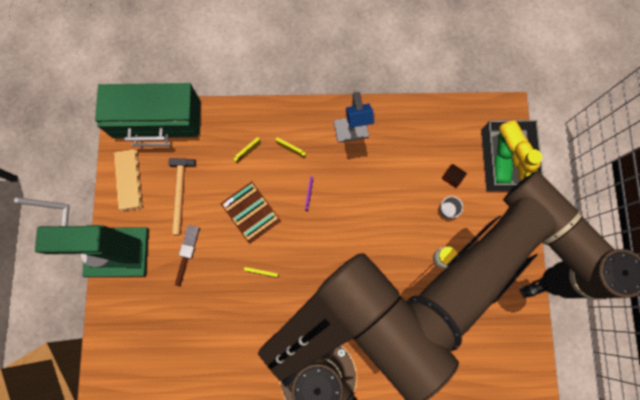

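View pics/wrist0.png

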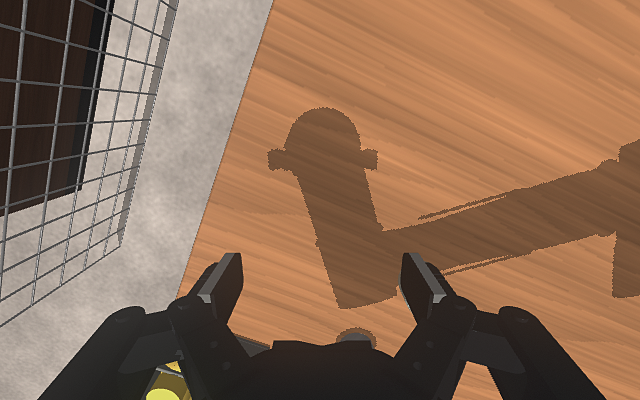

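```bash
python3 - <<'E'
import cv2,numpy as np
s=cv2.imread("pics/scene0.png");t=cv2.imread("pics/top0.png")
a=cv2.resize(s[220:280,345:415],None,fx=8,fy=8,interpolation=cv2.INTER_CUBIC)
b=cv2.resize(t[175:250,215:285],None,fx=8,fy=8,interpolation=cv2.INTER_CUBIC)
a=cv2.copyMakeBorder(a,0,600-a.shape[0],0,0,cv2.BORDER_CONSTANT);a=cv2.resize(a,(400,430));b=cv2.resize(b,(400,430))
cv2.imwrite("pics/crop1.png",np.hstack([a,b]))
a=cv2.resize(s[180:300,215:275],None,fx=5,fy=5,interpolation=cv2.INTER_CUBIC)
b=cv2.resize(t[85:150,325:385],None,fx=7,fy=7,interpolation=cv2.INTER_CUBIC)
b=cv2.copyMakeBorder(b,0,600-b.shape[0],0,0,cv2.BORDER_CONSTANT)
cv2.imwrite("pics/crop2.png",np.hstack([a,b]))
E
```

```text
(no output)
```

View pics/crop1.png

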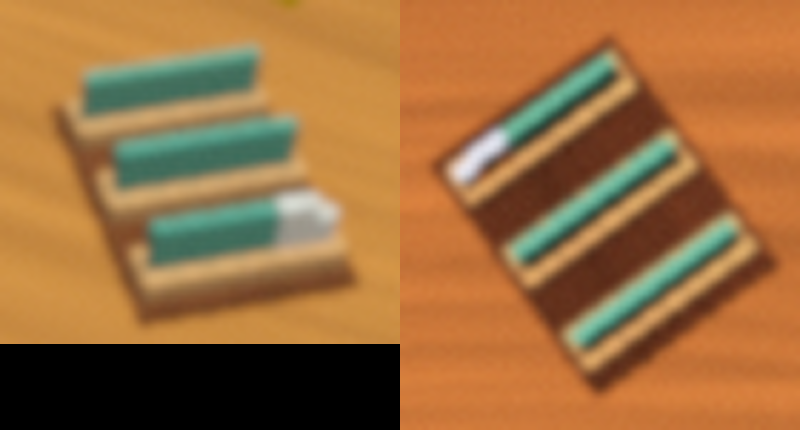

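View pics/crop2.png

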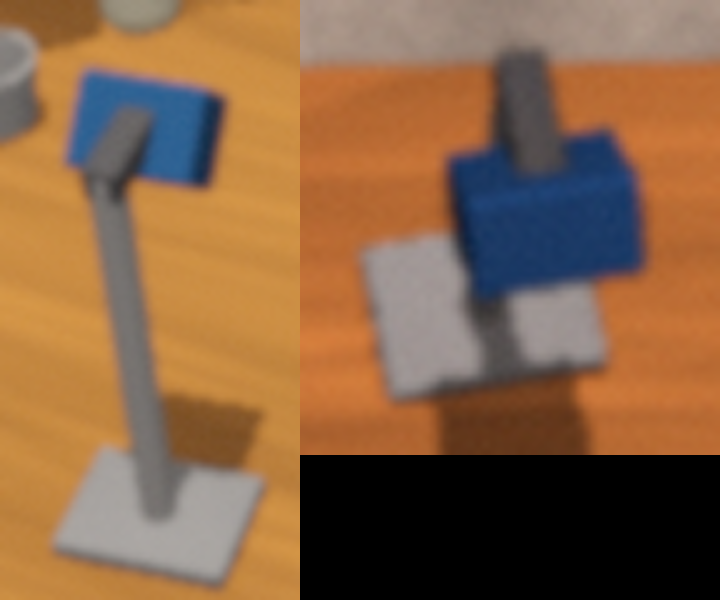

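```bash
python3 - <<'E'
from h import *
import pickle
t=pickle.load(open("top0.pkl","rb"));s=pickle.load(open("scene0.pkl","rb"))
print(K(t),K(s))
im=t["image"];hsv=cv2.cvtColor(im,cv2.COLOR_BGR2HSV)
def comps(m,mn=8):
    n,l,st,ce=cv2.connectedComponentsWithStats(m.astype(np.uint8));
    return [(i,st[i],ce[i],l==i) for i in range(1,n) if st[i,4]>=mn]
H,S,V=cv2.split(hsv)
yy,xx=np.mgrid[:400,:640]
roi=(xx>215)&(xx<290)&(yy>175)&(yy<250)
for i,st,ce,m in comps((H>70)&(H<100)&(S>50)&roi):
    pts=np.argwhere(m)[:,::-1].astype(np.float32); r=cv2.minAreaRect(pts); 
    w=onz(t,*ce,52); b=cv2.boxPoints(r)
    e=[(b[k]+b[(k+1)%4])/2 for k in range(4)]
    d=pts-pts.mean(0);u,_,vt=np.linalg.svd(d,full_matrices=False);ax=vt[0];pr=d@ax
    p1=onz(t,*(ce+ax*(pr.max()+.4)),52);p2=onz(t,*(ce+ax*(pr.min()-.4)),52)
    print("top green",st[4],ce,w[:2],p1[:2],p2[:2],np.linalg.norm(p1-p2),np.degrees(np.arctan2(*(p1-p2)[[1,0]])))
for i,st,ce,m in comps((S<60)&(V>140)&roi): print("top white",st,ce,onz(t,*ce,52)[:2])
# reader foot & head
roi=(xx>330)&(xx<380)&(yy>92)&(yy<150)
for i,st,ce,m in comps((H>100)&(H<125)&(S>120)&roi): print("head",st,ce,onz(t,*ce,280)[:2])
for i,st,ce,m in comps((S<50)&(V>110)&roi&(yy>112)):
    c,_=cv2.findContours(m.astype(np.uint8),0,2); r=cv2.minAreaRect(c[0]);b=cv2.boxPoints(r);print("foot",st,[onz(t,*q,14)[:2].round(1) for q in b])
E
```

```text
516.7157058137932 388.8972035164496
top green 79 [242.18987342 192.3164557 ] [585.48214277 239.67028265] [564.897144   268.62209572] [605.65356769 211.3001404 ] 70.33414983990008 125.41316781825353
top green 95 [248.41052632 209.92631579] [526.41939101 218.40076087] [496.66623296 259.45897979] [556.51622901 176.86827828] 101.99630386547084 125.92925825113723
top green 83 [259.02409639 224.51807229] [477.87460032 183.35896949] [448.14302361 224.64180019] [508.90996558 140.26580382] 103.98043085043876 125.76114249109393
top white [224 197  10  10  49] [228.53061224 201.53061224] [555.31526464 283.7505022 ]
top white [246 199  15  11  16] [252.625 204.375] [544.63384695 204.92544227]
top white [235 210  10  10  13] [238.61538462 214.61538462] [511.41018107 249.98796531]
top white [245 214  29  21  36] [257.25       223.63888889] [480.83861709 189.12921396]
head [347 105  26  23 427] [359.55035129 115.71194379] [ 757.95582859 -134.0069331 ]
foot [335 119  16  23 269] [array([843. , -66.4]), array([ 852.9, -111.7]), array([ 777.7, -125.5]), array([768. , -80.5])]
foot [355 125  13  12 129] [array([ 826.3, -139.9]), array([ 825.7, -181.3]), array([ 785.8, -179.9]), array([ 786.5, -138.7])]
```

```bash
python3 - <<'E'
from h import *
import pickle
t=pickle.load(open("top0.pkl","rb"));s=pickle.load(open("scene0.pkl","rb"))
cs=[]
for c,(x0,x1,y0,y1) in((t,(340,380,100,130)),(s,(225,265,190,222))):
    H,S,V=cv2.split(cv2.cvtColor(c["image"],cv2.COLOR_BGR2HSV)); yy,xx=np.mgrid[:400,:640]
    m=(H>100)&(H<125)&(S>100)&(xx>x0)&(xx<x1)&(yy>y0)&(yy<y1)
    h=cv2.convexHull(np.argwhere(m)[:,::-1].astype(np.float32)); M=cv2.moments(h); ce=np.array([M["m10"],M["m01"]])/M["m00"]; cs.append(ce); print(ce,M["m00"],cv2.approxPolyDP(h,2,True)[:,0])
P,e=tri(t,cs[0],s,cs[1]); print("head centre",P,e)
# foot: scene & top
for c,(x0,x1,y0,y1),v in((t,(333,372,112,146),60),(s,(222,270,265,298),60)):
    H,S,V=cv2.split(cv2.cvtColor(c["image"],cv2.COLOR_BGR2HSV)); yy,xx=np.mgrid[:400,:640]
    m=(S<90)&(V>v)&(xx>x0)&(xx<x1)&(yy>y0)&(yy<y1)&~((H>100)&(S>100))
    h=cv2.convexHull(np.argwhere(m)[:,::-1].astype(np.float32)); r=cv2.approxPolyDP(h,3,True)[:,0]
    print([ (q.tolist(),onz(c,*q,14)[:2].round(1).tolist()) for q in r])
for yaw in (8,10,12):
    a=np.radians(yaw); Rm=np.array([[np.cos(a),-np.sin(a)],[np.sin(a),np.cos(a)]])
    o=P[:2]-Rm@[225.3,0]; print(yaw,"origin",o,"focus",o+Rm@[110,0],"footcorners",[(o+Rm@q).round(1).tolist() for q in([240,55],[240,-55],[320,-55],[320,55])])
E
```

```text
[359.39017235 115.34836817] 454.5 [[372. 122.]
 [351. 127.]
 [347. 108.]
 [368. 105.]
 [372. 113.]]
[243.432703   205.24842418] 449.5 [[257. 200.]
 [255. 215.]
 [229. 211.]
 [233. 195.]]
head centre [ 761.34209996 -134.58130898  274.97183556] 1.2869057864312028
[([371.0, 123.0], [832.8, -195.3]), ([366.0, 137.0], [782.3, -176.3]), ([338.0, 141.0], [769.4, -79.9]), ([335.0, 120.0], [845.7, -71.2]), ([347.0, 117.0], [856.0, -113.0])]
[([267.0, 276.0], [772.7, -75.3]), ([258.0, 296.0], [849.9, -63.6]), ([226.0, 289.0], [865.9, -164.9]), ([232.0, 274.0], [809.3, -179.7]), ([241.0, 266.0], [769.9, -171.1])]
8 origin [ 538.23470407 -165.93700863] focus [ 647.16419163 -150.62796752] footcorners [[768.2, -78.1], [783.6, -187.0], [862.8, -175.9], [847.5, -66.9]]
10 origin [ 539.46491321 -173.70424341] focus [ 647.79376604 -154.60294387] footcorners [[766.3, -77.9], [785.4, -186.2], [864.2, -172.3], [845.1, -64.0]]
12 origin [ 540.96544552 -181.42381292] focus [ 648.5616816  -158.55352693] footcorners [[764.3, -77.7], [787.2, -185.3], [865.4, -168.7], [842.5, -61.1]]
```

```bash
cat >> h.py <<'E'
def plan(P1,n,R1=None):
    o=env.get_obs(); R0=q2R(o["orientation"]); P0=np.array(o["position"])
    if R1 is None: R1=R0
    rv=R.from_matrix(R0.T@R1).as_rotvec(); th=np.linalg.norm(rv)
    t=R0.T@(np.array(P1)-P0)
    # screw: t = V(rv) v
    Kx=lambda a:np.array([[0,-a[2],a[1]],[a[2],0,-a[0]],[-a[1],a[0],0]])
    def V(r):
        a=np.linalg.norm(r)
        if a<1e-9: return np.eye(3)
        k=Kx(r); return np.eye(3)+(1-np.cos(a))/a**2*k+(a-np.sin(a))/a**3*k@k
    v=np.linalg.solve(V(rv),t)/n; row=V(rv/n)@v
    print("row",np.r_[row,].round(1)/1000,np.degrees(rv/n).round(2),"x",n,"len",np.linalg.norm(row))
def st():
    o=env.get_obs(); print("t",round(o["clock"],2),"q",np.round(o["joints"],3),"p",np.round(o["position"],1),"F",np.round(o["force"],1),"w",round(o["grip_width"],1)); print(np.round(q2R(o["orientation"]),3).tolist())
    import json; open("log.txt","a").write(json.dumps([list(map(float,o["joints"])),list(map(float,o["position"])),list(map(float,o["orientation"]))])+"\n")
def Rpl(yaw): # tool down, tool x at yaw deg
    a=np.radians(yaw); x=np.array([np.cos(a),np.sin(a),0]); z=np.array([0,0,-1.]); return np.array([x,np.cross(z,x),z]).T
E
python3 - <<'E'
from h import *
st(); plan([500,-150,270],11)
E
```

```text
t 0.15 q [-0.868  0.359  0.011 -0.    -1.224 -0.288] p [ 271.9 -617.5  252.6] F [ 0.2 -0.   0.1] w 85.3
[[-0.403, 0.915, -0.001], [0.915, 0.403, 0.001], [0.001, -0.0, -1.0]]
row [ 0.0305  0.0361 -0.0016] [0. 0. 0.] x 11 len 47.315115139816925
```

What could be taken for the job plate (scene picture):
- Clear plate with a frosted, notched end at about (388,262), also at top (236,195).
- Blanks at (380,248) and (375,234).
- Purple bar at (319,244).
- Yellow bars at (384,209), (318,285) and (364,298).

I choose the one at (388,262). The crop shows its white end with the notch at the upper right of the outer face, so the label is on the inner face. Moving now.

>>> apply_moves(
  commands=[0.0305, 0.0361, -0.0016, 0, 0, 0, 0.04, 0.0305, 0.0361, -0.0016, 0, 0, 0, 0.04, 0.0305, 0.0361, -0.0016, 0, 0, 0, 0.04, 0.0305, 0.0361, -0.0016, 0, 0, 0, 0.04, 0.0305, 0.0361, -0.0016, 0, 0, 0, 0.04],
  squeeze=40,
)

```text
clock: 0.65
position: [376.1, -403.7, 261.2]
orientation: [-0.0, 0.546, 0.837, 0.0]
force: [0.6, 0.8, 0.9]
grip_width: 39.9
```

>>> apply_moves(
  commands=[0.0305, 0.0361, -0.0016, 0, 0, 0, 0.04, 0.0305, 0.0361, -0.0016, 0, 0, 0, 0.04, 0.0305, 0.0361, -0.0016, 0, 0, 0, 0.04, 0.0305, 0.0361, -0.0016, 0, 0, 0, 0.04, 0.0305, 0.0361, -0.0016, 0, 0, 0, 0.04],
)

```text
clock: 1.15
position: [479.8, -191.2, 269.5]
orientation: [0.0, 0.546, 0.838, 0.0]
force: [1.1, -0.4, -0.1]
grip_width: 39.9
```

```bash
python3 - <<'E'
from h import *
st(); plan([585,240,230],9)
E
```

```text
t 1.15 q [ 1.000e-03  8.500e-02 -3.080e-01 -0.000e+00 -1.178e+00 -1.157e+00] p [ 479.8 -191.2  269.5] F [ 1.1 -0.4 -0.1] w 39.9
[[-0.403, 0.915, 0.0], [0.915, 0.403, 0.0], [-0.0, 0.0, -1.0]]
row [0.0391 0.03   0.0044] [0. 0. 0.] x 9 len 49.51388248014144
```

>>> apply_moves(
  commands=[0.0391, 0.03, 0.0044, 0, 0, 0, 0.04, 0.0391, 0.03, 0.0044, 0, 0, 0, 0.04, 0.0391, 0.03, 0.0044, 0, 0, 0, 0.04, 0.0391, 0.03, 0.0044, 0, 0, 0, 0.04, 0.0391, 0.03, 0.0044, 0, 0, 0, 0.04],
)

```text
clock: 1.65
position: [537.9, 48.3, 247.3]
orientation: [0.0, 0.546, 0.838, 0.0]
force: [0.4, 0.0, 0.4]
grip_width: 40.1
```

```bash
python3 - <<'E'
from h import *
st(); plan([585,240,230],4)
E
```

```text
t 1.65 q [ 0.453  0.141 -0.295  0.    -1.134 -1.608] p [537.9  48.3 247.3] F [0.4 0.  0.4] w 40.1
[[-0.403, 0.915, 0.0], [0.915, 0.403, 0.0], [0.0, 0.0, -1.0]]
row [0.0391 0.0301 0.0043] [0. 0. 0.] x 4 len 49.53240322045848
```

>>> apply_moves(
  commands=[0.0391, 0.03, 0.0044, 0, 0, 0, 0.04, 0.0391, 0.03, 0.0044, 0, 0, 0, 0.04, 0.0391, 0.03, 0.0044, 0, 0, 0, 0.04, 0.0391, 0.03, 0.0044, 0, 0, 0, 0.04, 0, 0, 0, 0, 0, -8, 0.04],
)

```text
clock: 2.15
position: [585.2, 242.6, 227.6]
orientation: [-0.0, 0.485, 0.874, -0.001]
force: [-0.6, -0.4, -0.1]
grip_width: 39.9
```

```bash
python3 - <<'E'
from h import *
st(); plan([585,240,230],12,Rpl(215.8))
E
```

```text
t 2.15 q [ 0.7    0.309 -0.12  -0.    -1.143 -1.713] p [585.2 242.6 227.6] F [-0.6 -0.4 -0.1] w 39.9
[[-0.529, 0.848, -0.001], [0.848, 0.529, -0.001], [-0.0, -0.002, -1.0]]
row [-0.     -0.0002 -0.0002] [-0.01 -0.01 -7.82] x 12 len 0.31659123593712757
```

>>> apply_moves(
  commands=[0, 0, 0, 0, 0, -8, 0.04, 0, 0, 0, 0, 0, -8, 0.04, 0, 0, 0, 0, 0, -8, 0.04, 0, 0, 0, 0, 0, -8, 0.04, 0, 0, 0, 0, 0, -8, 0.04],
)

```text
clock: 2.65
position: [584.6, 237.7, 229.3]
orientation: [-0.0, 0.156, 0.988, -0.0]
force: [0.5, 0.9, -0.4]
grip_width: 39.8
```

>>> apply_moves(
  commands=[0, 0, 0, 0, 0, -8, 0.04, 0, 0, 0, 0, 0, -8, 0.04, 0, 0, 0, 0, 0, -8, 0.04, 0, 0, 0, 0, 0, -8, 0.04, 0, 0, 0, 0, 0, -8, 0.04],
)

```text
clock: 3.15
position: [584.6, 237.7, 229.4]
orientation: [-0.0, -0.192, 0.981, -0.0]
force: [0.4, 0.2, -1.3]
grip_width: 39.7
```

```bash
python3 - <<'E'
from h import *
import pickle
st(); plan([585,240,200],2,Rpl(215.8))
c=read_camera("wrist"); cv2.imwrite("pics/w1.png",c["image"]); pickle.dump(c,open("w1.pkl","wb"))
E
```

```text
t 3.15 q [ 0.695  0.303 -0.125 -0.    -1.144 -0.309] p [584.6 237.7 229.4] F [ 0.4  0.2 -1.3] w 39.7
[[-0.927, -0.376, -0.001], [-0.376, 0.927, -0.0], [0.001, -0.0, -1.0]]
row [-0.0007  0.001   0.0147] [ 0.   -0.02 -6.85] x 2 len 14.735955145274618
```

View pics/w1.png

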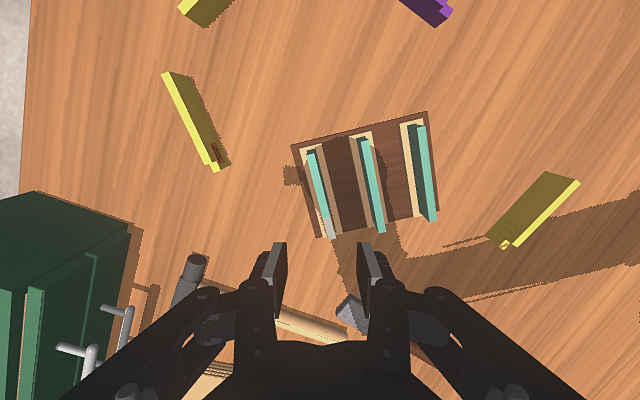

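```bash
python3 - <<'E'
from h import *
import pickle
c=pickle.load(open("w1.pkl","rb"))
im=c["image"][100:250,280:450]; cv2.imwrite("pics/w1c.png",cv2.resize(im,None,fx=4,fy=4,interpolation=cv2.INTER_CUBIC))
print(c["position"])
E
```

```text
[614.30809896 163.41151928 350.30895254]
```

View pics/w1c.png

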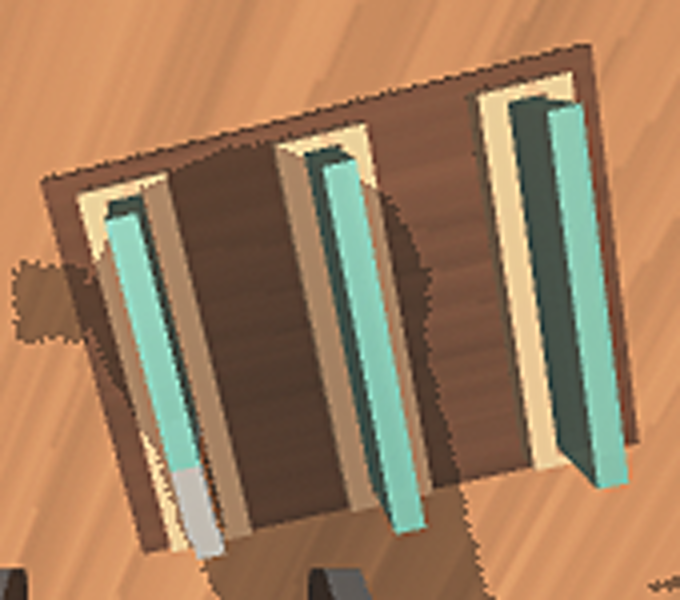

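```bash
python3 - <<'E'
from h import *
import pickle
c=pickle.load(open("w1.pkl","rb"))
g=lambda x,y:onz(c,280+x/4-.375,100+y/4-.375,52)[:2]
A=g(106,217),g(142,209);B=g(171,472),g(196,465)
a=(A[0]+A[1])/2;b=(B[0]+B[1])/2;d=b-a;L=np.linalg.norm(d);u=d/L
print(A,B,"L(75)",L,"widths",np.linalg.norm(A[0]-A[1]),np.linalg.norm(B[0]-B[1]),"yaw",np.degrees(np.arctan2(d[1],d[0])))
print("centre",a+u*55,b-u*20)
A=g(324,166),g(356,158);B=g(396,533),g(426,527)
a=(A[0]+A[1])/2;b=(B[0]+B[1])/2;d=b-a;print("mid",np.linalg.norm(d),np.degrees(np.arctan2(d[1],d[0])),(a+b)/2)
A=g(547,112),g(584,104);B=g(597,487),g(629,482)
a=(A[0]+A[1])/2;b=(B[0]+B[1])/2;d=b-a;print("far",np.linalg.norm(d),np.degrees(np.arctan2(d[1],d[0])),(a+b)/2)
# what w1 cam says the tool projects: TCP
print(proj(c,[584.6,237.7,229.4]))
E
```

```text
(array([612.74345472, 211.17791237]), array([604.53582399, 205.53153788])) (array([568.63980464, 273.04611057]), array([562.74162705, 268.30011522])) L(75) 75.68481673902046 widths 9.962266158187854 7.570533053821032 yaw 124.57404459519957
centre [577.42874535 253.6413688 ] [577.04013185 254.20524247]
mid 110.09016088379448 125.86229443496033 [528.13015066 218.82513353]
far 109.3762000117964 125.73599682799437 [479.5783849  183.80953367]
[320.64578364 276.10765006]
```

>>> apply_moves(
  commands=[0, 0, 0.015, 0, 0, -6.85, 0.04, 0, 0, 0.015, 0, 0, -6.85, 0.04, 0, 0, 0, 0, 0, 0, 0.04],
)

```text
clock: 3.5
position: [583.6, 237.1, 197.4]
orientation: [-0.002, -0.304, 0.953, -0.0]
force: [-0.7, 0.2, 0.5]
grip_width: 39.9
```

```bash
python3 - <<'E'
from h import *
st()
E
```

```text
t 3.5 q [ 6.950e-01  3.270e-01 -1.670e-01 -1.000e-03 -1.081e+00 -7.700e-02] p [583.6 237.1 197.4] F [-0.7  0.2  0.5] w 39.9
[[-0.815, -0.579, -0.004], [-0.579, 0.815, -0.002], [0.004, 0.0, -1.0]]
```

>>> apply_moves(
  commands=[0, 0, 0, -6, 0, 0, 0.04, 0, 0, 0, -6, 0, 0, 0.04, 0, 0, 0, 0, 0, 0, 0.04],
)

```text
clock: 3.8
position: [586.3, 236.7, 200.4]
orientation: [-0.032, -0.299, 0.948, 0.101]
force: [0.7, -0.6, 0.0]
grip_width: 40.0
```

```bash
python3 - <<'E'
from h import *
st()
E
cat > fk.py <<'E'
import json,numpy as np
from scipy.optimize import least_squares
from scipy.spatial.transform import Rotation as R
D=[json.loads(l) for l in open("log.txt")]
def fk(p,q,s4,s6):
    Ry=lambda a:R.from_euler('y',a).as_matrix()
    Rx=lambda a:R.from_euler('x',a).as_matrix()
    R1=R.from_euler('z',q[0]).as_matrix()
    R2=R1@Ry(q[1]); R3=R2@Ry(-q[2]); R4=R3@Rx(s4*q[3]); R5=R4@Ry(-q[4])
    R6=R5@Rx(s6*q[5])
    # tool z along body x at zero; tool x at q=0: 
    P=R1@np.array([p[0],p[1],p[2]])+R2@np.array([p[3],0,p[4]])+R3@np.array([p[5],0,p[6]])+R4@np.array([0,p[7],0])+R5@np.array([p[8],0,0])
    T=R6@np.array([[0,0,1.],[0,1,0],[-1,0,0]])  # columns tool x,y,z
    return P,T
E
python3 - <<'E'
from fk import *
for s4 in(1,-1):
  for s6 in(1,-1):
    f=lambda p:np.concatenate([np.r_[fk(p,d[0],s4,s6)[0]-d[1]] for d in D]+[0.001*(p-p0)])
    p0=np.array([0,-190,300,0,400,400,0,0,200.])
    r=least_squares(f,p0)
    e=[np.degrees(np.linalg.norm(R.from_matrix(fk(r.x,d[0],s4,s6)[1].T@R.from_quat([d[2][1],d[2][2],d[2][3],d[2][0]]).as_matrix()).as_rotvec())) for d in D]
    print(s4,s6,r.x.round(1),np.abs(r.fun[:-9]).max().round(2),np.round(e,2))
E
```

```text
t 3.8 q [ 0.563  0.364 -0.029 -0.228 -1.198  0.134] p [586.3 236.7 200.4] F [ 0.7 -0.6  0. ] w 40.0
[[-0.819, -0.561, -0.121], [-0.574, 0.801, 0.173], [0.0, 0.211, -0.978]]
1 1 [-3.400e+00 -3.257e+02 -5.274e+02 -4.000e-01  5.798e+02  4.666e+02
  1.080e+01  1.340e+02 -3.877e+02] 6.98 [ 33.03 132.59 175.69 163.65  35.44   8.82  24.96]
1 -1 [-3.400e+00 -3.257e+02 -5.274e+02 -4.000e-01  5.798e+02  4.666e+02
  1.080e+01  1.340e+02 -3.877e+02] 6.98 [3.000e-02 0.000e+00 0.000e+00 3.000e-02 1.000e-02 1.000e-01 2.615e+01]
-1 1 [   0.    -0.   198.8    0.   601.6  463.6   -0.  -191.8  351.3] 0.0 [ 33.02 132.59 175.69 163.66  35.44   8.78  15.31]
-1 -1 [   0.    -0.   198.8    0.   601.6  463.6   -0.  -191.8  351.3] 0.0 [0. 0. 0. 0. 0. 0. 0.]
```

```bash
cat >> fk.py <<'E'
PR=np.array([0,0,198.8,0,601.6,463.6,0,-191.8,351.3])
LO=np.array([-3.07,-1.43,-1.02,-3.03,-3.05,-3.03]);HI=np.array([3.07,2.12,1.25,1.67,0,3.03])
def FK(q): return fk(PR,q,-1,-1)
def IK(P,T,q0,b=True):
    def f(q):
        p,t=FK(q); return np.r_[(p-P)/100,R.from_matrix(t.T@T).as_rotvec()]
    best=None
    rng=np.random.default_rng(0)
    for k in range(12):
        s=np.clip(np.array(q0)+(rng.normal(0,.5,6) if k else 0),LO+.01,HI-.01)
        r=least_squares(f,s,bounds=(LO,HI) if b else (-np.inf,np.inf))
        if best is None or r.cost<best.cost: best=r
        if best.cost<1e-8: break
    return best.x,best.cost
yaw=np.radians(9.); F=np.array([647.5,-153.,160])
rx=np.array([np.cos(yaw),np.sin(yaw),0]);ry=np.array([-np.sin(yaw),np.cos(yaw),0]);Z=np.array([0,0,1.])
def final(gx,gz,b,sgn,F=F):
    # sgn=+1: tool x=+plate y ; b = tilt: tool z=-pz cos b + px sin b
    px=-ry; py=(rx+Z)/2**.5; pz=np.cross(px,py)
    o=F-px*36-py*4.5-pz*22
    tz=-pz*np.cos(b)+px*np.sin(b); tx=sgn*py; T=np.array([tx,np.cross(tz,tx),tz]).T
    gp=o+px*gx+pz*gz
    return gp-3*tz,T
E
python3 - <<'E'
from fk import *
for b in (-.3,-.2,-.1,0,.1,.2,.3):
    for sg,g in((1,3.0),(1,-3.0),(-1,0)):
        P,T=final(-20,39,b,sg); q,c=IK(P,T,[-.1,.3,-.2,0,-.6,g]); print(b,sg,q.round(2),"%.1e"%c,P.round())
c=np.array([577,253.9,6.]);px=np.array([np.cos(np.radians(125.8)),np.sin(np.radians(125.8)),0]);py=np.array([-px[1],px[0],0])
for b in (-.3,-.2,-.1,0,.1,.2,.3):
    for sg,g in((1,0),(-1,2.95),(-1,-2.95)):
        tz=-Z*np.cos(b)+px*np.sin(b);tx=sg*py;T=np.array([tx,np.cross(tz,tx),tz]).T
        P=c+px*-20+Z*39-3*tz; q,co=IK(P,T,[.6,.5,-.2,0,-1,g]); print("grasp",b,sg,q.round(2),"%.1e"%co)
E
```

```text
-0.3 1 [ 0.15  0.12 -0.77  0.1  -0.    3.03] 5.3e-02 [ 622. -101.  171.]
-0.3 1 [-0.32  0.24 -0.29 -1.02 -0.74 -1.85] 4.4e-31 [ 622. -101.  171.]
-0.3 -1 [-0.32  0.24 -0.29 -1.02 -0.74  1.29] 2.6e-29 [ 622. -101.  171.]
-0.2 1 [ 0.15  0.12 -0.77  0.1  -0.    3.03] 2.7e-02 [ 622. -101.  171.]
-0.2 1 [-0.24  0.19 -0.35 -0.98 -0.58 -1.93] 9.4e-26 [ 622. -101.  171.]
-0.2 -1 [-0.24  0.19 -0.35 -0.98 -0.58  1.21] 1.7e-23 [ 622. -101.  171.]
-0.1 1 [ 0.15  0.12 -0.77  0.1  -0.    3.03] 1.2e-02 [ 622. -101.  171.]
-0.1 1 [-0.13  0.15 -0.42 -0.88 -0.39 -2.08] 1.3e-30 [ 622. -101.  171.]
-0.1 -1 [-0.13  0.15 -0.42 -0.88 -0.39  1.06] 1.3e-29 [ 622. -101.  171.]
0 1 [ 0.15  0.12 -0.77  0.09 -0.    3.03] 6.2e-03 [ 622. -100.  171.]
0 1 [ 0.05  0.13 -0.55 -0.61 -0.13 -2.46] 3.0e-30 [ 622. -100.  171.]
0 -1 [ 0.05  0.13 -0.55 -0.61 -0.13  0.68] 1.5e-27 [ 622. -100.  171.]
0.1 1 [ 0.15  0.12 -0.77  0.09 -0.    3.03] 1.0e-02 [ 622. -100.  171.]
0.1 1 [ 0.11  0.13 -0.62 -0.52 -0.   -2.59] 2.6e-03 [ 622. -100.  171.]
0.1 -1 [ 0.11  0.13 -0.62 -0.52 -0.    0.56] 2.6e-03 [ 622. -100.  171.]
0.2 1 [ 0.15
[... 956 characters left out ...]
02
grasp 0 1 [ 0.69  0.49 -0.31 -0.   -0.77 -0.07] 4.9e-27
grasp 0 -1 [ 0.7   0.48 -0.33  0.03 -0.76  3.03] 2.8e-04
grasp 0 -1 [ 0.64  0.49 -0.25 -0.11 -0.82 -3.03] 4.7e-03
grasp 0.1 1 [ 0.63  0.5  -0.23 -0.13 -0.84  0.08] 2.1e-23
grasp 0.1 -1 [ 0.69  0.48 -0.31 -0.01 -0.77  3.03] 5.9e-03
grasp 0.1 -1 [ 0.62  0.5  -0.23 -0.15 -0.85 -3.03] 1.2e-04
grasp 0.2 1 [ 0.57  0.52 -0.16 -0.25 -0.92  0.21] 4.2e-22
grasp 0.2 -1 [ 0.67  0.49 -0.29 -0.05 -0.79  3.03] 1.9e-02
grasp 0.2 -1 [ 0.57  0.52 -0.16 -0.25 -0.92 -2.93] 9.4e-22
grasp 0.3 1 [ 0.5   0.54 -0.1  -0.36 -1.    0.33] 1.6e-29
grasp 0.3 -1 [ 0.65  0.49 -0.26 -0.1  -0.81  3.03] 3.8e-02
grasp 0.3 -1 [ 0.5   0.54 -0.1  -0.36 -1.   -2.82] 5.6e-28
```

```bash
cat >> fk.py <<'E'
C=np.array([577,253.9,6.]);PX=np.array([np.cos(np.radians(125.8)),np.sin(np.radians(125.8)),0]);PY=np.array([-PX[1],PX[0],0])
def grasp(gx,gz,b,up=0):
    tz=-Z*np.cos(b)+PX*np.sin(b);tx=PY;T=np.array([tx,np.cross(tz,tx),tz]).T
    return C+PX*gx+Z*(gz+up)-3*tz,T
E
python3 - <<'E'
from h import *
import fk
P,T=fk.grasp(-20,40,-.22,60); print(P); plan(P,4,T)
E
```

```text
[588.31618822 238.20971807 108.92769235]
row [-0.0006 -0.0011  0.023 ] [ 6.19 -0.   -0.2 ] x 4 len 23.036346819517625
```

>>> apply_moves(
  commands=[-0.0006, -0.0011, 0.023, 6.19, 0, -0.2, 0.04, -0.0006, -0.0011, 0.023, 6.19, 0, -0.2, 0.04, -0.0006, -0.0011, 0.023, 6.19, 0, -0.2, 0.04, -0.0006, -0.0011, 0.023, 6.19, 0, -0.2, 0.04, 0, 0, 0, 0, 0, 0, 0.04],
)

```text
clock: 4.3
position: [583.5, 238.7, 104.7]
orientation: [0.032, -0.31, 0.944, -0.109]
force: [-1.0, -0.4, -0.1]
grip_width: 40.2
```

```bash
python3 - <<'E'
from h import *
import fk,pickle
st()
P,T=fk.grasp(-20,40,-.22,60); plan(P,1,T)
c=read_camera("wrist"); cv2.imwrite("pics/w2.png",c["image"]); pickle.dump(c,open("w2.pkl","wb"))
E
```

```text
t 4.3 q [ 0.814  0.404 -0.433  0.312 -0.806 -0.405] p [583.5 238.7 104.7] F [-1.  -0.4 -0.1] w 40.2
[[-0.806, -0.578, 0.129], [-0.592, 0.784, -0.186], [0.006, -0.226, -0.974]]
row [-0.0035 -0.0041 -0.0034] [-0.47 -0.25  0.55] x 1 len 6.431361666467088
```

View pics/w2.png

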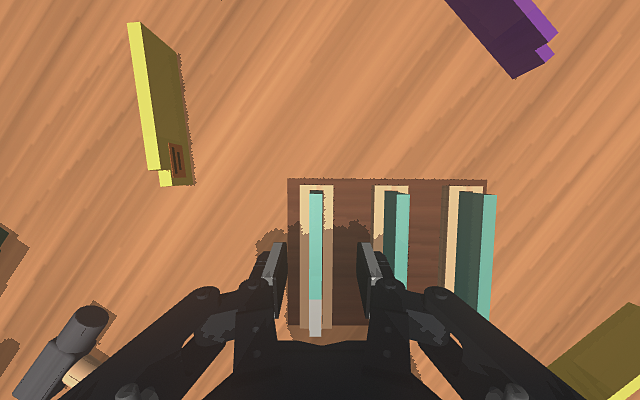

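```bash
python3 - <<'E'
from h import *
import pickle
c=pickle.load(open("w2.pkl","rb"))
H,S,V=cv2.split(cv2.cvtColor(c["image"],cv2.COLOR_BGR2HSV))
m=(H>70)&(H<95)&(S>60)&(V>140); m[:,:290]=0; m[:,340:]=0
for r in(200,230,260,290): x=np.where(m[r])[0]; print(r,x.min(),x.max())
ys=np.where(m[:,316])[0]; print(ys.min(),ys.max())
mid=lambda r:(np.where(m[r])[0].min()+np.where(m[r])[0].max()+0)/2
a=onz(c,mid(ys.min()+3),ys.min()-.5,52)[:2]; b=onz(c,mid(ys.max()-3),ys.max()+.5,52)[:2]
d=b-a;u=d/np.linalg.norm(d);print(np.linalg.norm(d),np.degrees(np.arctan2(d[1],d[0])),a+u*55,b-u*20)
E
```

```text
200 310 321
230 310 321
260 309 321
290 309 321
194 298
74.6033158161483 125.61591625558388 [577.075621   254.38747718] [577.30662957 254.06499713]
```

>>> apply_moves(
  commands=[-0.0035, -0.0041, -0.0034, -0.47, -0.25, 0.55, 0.04, 0, 0.0044, 0.0195, 0, 0, 0, 0.04, 0, 0.0022, 0.0098, 0, 0, 0, 0.04, 0, 0, 0, 0, 0, 0, 0.04],
)

```text
clock: 4.75
position: [592.0, 238.1, 82.3]
orientation: [0.036, -0.304, 0.947, -0.101]
force: [-0.8, -0.6, -0.1]
grip_width: 39.8
```

```bash
python3 - <<'E'
from h import *
import fk,pickle
st()
P,T=fk.grasp(-20,40,-.22,0); plan(P,2,T)
E
```

```text
t 4.75 q [ 0.796  0.435 -0.443  0.313 -0.75  -0.411] p [592.  238.1  82.3] F [-0.8 -0.6 -0.1] w 39.8
[[-0.813, -0.568, 0.128], [-0.582, 0.795, -0.169], [-0.006, -0.212, -0.977]]
row [0.0016 0.0046 0.0161] [ 0.18  0.15 -0.13] x 2 len 16.793608196489412
```

>>> apply_moves(
  commands=[0, 0, 0, 0, 0, 0, 0.04, 0, 0, 0, 0, 0, 0, 0.04],
)

```text
clock: 4.95
position: [592.3, 239.1, 83.5]
orientation: [0.037, -0.305, 0.946, -0.101]
force: [0.4, -0.6, -0.1]
grip_width: 40.4
```

```bash
python3 - <<'E'
from h import *
import fk,pickle
st();print(fk.FK(env.get_obs()["joints"])[0])
P,T=fk.grasp(-20,40,-.22,0); plan(P,2,T)
E
```

```text
t 4.95 q [ 0.797  0.433 -0.442  0.314 -0.75  -0.411] p [592.3 239.1  83.5] F [ 0.4 -0.6 -0.1] w 40.4
[[-0.812, -0.569, 0.13], [-0.584, 0.794, -0.168], [-0.008, -0.213, -0.977]]
[592.26038432 239.07450599  83.47591087]
row [0.002  0.0045 0.0167] [ 0.17  0.21 -0.08] x 2 len 17.391745067446145
```

>>> apply_moves(
  commands=[0.004, 0.0045, 0.008, 0.35, 0.4, -0.15, 0.04, 0, 0, 0, 0, 0, 0, 0.04, 0, 0, 0, 0, 0, 0, 0.04],
)

```text
clock: 5.25
position: [586.4, 238.7, 73.4]
orientation: [0.033, -0.306, 0.946, -0.105]
force: [0.1, 0.3, 0.4]
grip_width: 40.4
```

```bash
python3 - <<'E'
from h import *
import fk,pickle
st()
P,T=fk.grasp(-20,40,-.22,0); plan(P,2,T)
E
```

```text
t 5.25 q [ 0.805  0.443 -0.461  0.326 -0.736 -0.429] p [586.4 238.7  73.4] F [0.1 0.3 0.4] w 40.4
[[-0.81, -0.572, 0.127], [-0.586, 0.791, -0.179], [0.002, -0.219, -0.976]]
row [-0.0006  0.0019  0.0121] [-0.02 -0.05  0.04] x 2 len 12.256786990063176
```

>>> apply_moves(
  commands=[-0.0006, 0.0019, 0.0121, 0, 0, 0, 0.04, -0.0006, 0.0019, 0.0121, 0, 0, 0, 0.04, 0, 0, 0, 0, 0, 0, 0.04, 0, 0, 0, 0, 0, 0, 0.04],
)

```text
clock: 5.65
position: [588.4, 237.7, 48.4]
orientation: [0.033, -0.306, 0.946, -0.105]
force: [0.1, -0.3, -0.9]
grip_width: 40.0
```

```bash
python3 - <<'E'
from h import *
import fk,pickle
st()
P,T=fk.grasp(-20,40,-.22,0); plan(P,1,T)
c=read_camera("wrist"); cv2.imwrite("pics/w3.png",c["image"])
E
```

```text
t 5.65 q [ 0.799  0.476 -0.485  0.349 -0.682 -0.453] p [588.4 237.7  48.4] F [ 0.1 -0.3 -0.9] w 40.0
[[-0.811, -0.572, 0.126], [-0.585, 0.791, -0.179], [0.003, -0.219, -0.976]]
row [-0.0002  0.0003 -0.0006] [-0.05 -0.15  0.07] x 1 len 0.7439108145093954
```

View pics/w3.png

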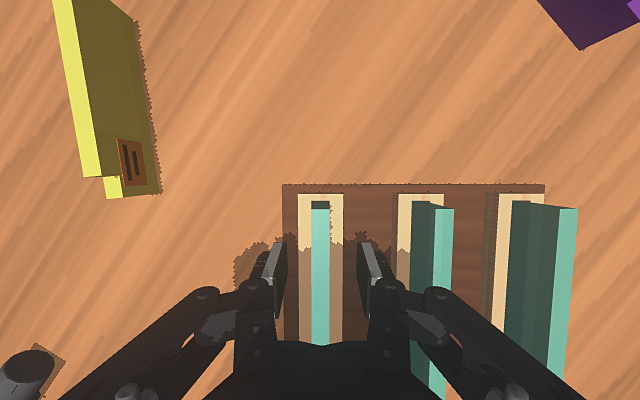

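The plate (320, 200–345) sits centred between the open pads, with the frosted end hidden under the gripper. I'm closing on the clear part.

>>> apply_moves(
  commands=[0, 0, 0, 0, 0, 0, 0.0, 0, 0, 0, 0, 0, 0, 0.0, 0, 0, 0, 0, 0, 0, 0.0, 0, 0, 0, 0, 0, 0, 0.0, 0, 0, 0, 0, 0, 0, 0.0],
  squeeze=50,
)

```text
clock: 6.2
position: [588.9, 238.5, 49.7]
orientation: [0.034, -0.306, 0.946, -0.105]
force: [-1.1, 1.0, 3.7]
grip_width: 7.9
```

```bash
python3 - <<'E'
from h import *
st()
E
```

```text
t 6.2 q [ 0.799  0.474 -0.484  0.349 -0.682 -0.453] p [588.9 238.5  49.7] F [-1.1  1.   3.7] w 7.9
[[-0.811, -0.572, 0.128], [-0.586, 0.791, -0.177], [0.0, -0.219, -0.976]]
```

>>> apply_moves(
  commands=[0, -0.0033, -0.0146, 0, 0, 0, 0.0, 0, -0.0055, -0.0244, 0, 0, 0, 0.0, 0, -0.0055, -0.0244, 0, 0, 0, 0.0, 0, -0.0066, -0.0293, 0, 0, 0, 0.0, 0, -0.0066, -0.0293, 0, 0, 0, 0.0],
)

```text
clock: 6.7
position: [588.3, 237.8, 174.9]
orientation: [0.033, -0.306, 0.946, -0.105]
force: [0.5, -0.0, -0.6]
grip_width: 7.6
```

```bash
python3 - <<'E'
from h import *
st()
for n in("wrist","scene"):
    c=read_camera(n); cv2.imwrite(f"pics/{n}4.png",c["image"])
E
```

```text
t 6.7 q [ 0.807  0.337 -0.334  0.265 -0.96  -0.341] p [588.3 237.8 174.9] F [ 0.5 -0.  -0.6] w 7.6
[[-0.811, -0.572, 0.126], [-0.585, 0.791, -0.179], [0.002, -0.219, -0.976]]
```

View pics/wrist4.png

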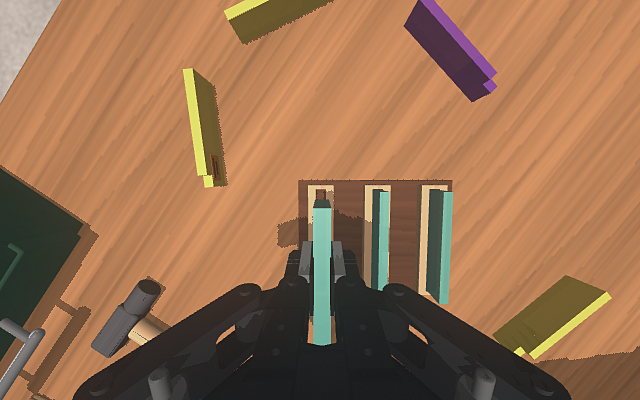

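View pics/scene4.png

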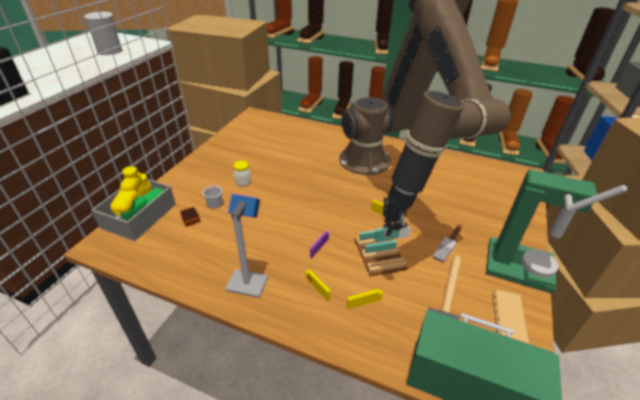

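```bash
cat > tr.py <<'E'
from h import *
import fk,sys
Tg=q2R([0.034,-0.306,0.946,-0.105]); Pg=np.array([588.9,238.5,49.7])
Rp=np.array([fk.PX,fk.PY,fk.Z]).T; C=np.array([577.1,254.1,6.0])
Rtp=Tg.T@Rp; ptp=Tg.T@(C-Pg)   # plate in tool
def goal(F=fk.F,yaw=9.):
    a=np.radians(yaw);rx=np.array([np.cos(a),np.sin(a),0]);ry=np.array([-np.sin(a),np.cos(a),0])
    px=-ry;py=(rx+fk.Z)/2**.5;Rw=np.array([px,py,np.cross(px,py)]).T
    o=F-Rw@np.array([36,4.5,22]); T=Rw@Rtp.T; return o-T@ptp,T
def plate(P,T):
    return P+T@ptp, T@Rtp
E
python3 - <<'E'
from tr import *
print(Rtp.round(3),ptp.round(1))
P,T=goal(); q1,c=fk.IK(P,T,[-.24,.19,-.35,-.98,-.58,-1.93]); q0=env.get_obs()["joints"]; print(P,q1.round(3),c)
N=30
s=np.linspace(0,1,N+1); 
prev=fk.FK(q0)
for k in range(1,N+1):
    q=q0+(q1-q0)*s[k]; p,t=fk.FK(q); d=prev[1].T@(p-prev[0])/1000; w=np.degrees(R.from_matrix(prev[1].T@t).as_rotvec())
    o,Rw=plate(p,t); cor=[o+Rw@np.array([x,y,z]) for x in(-55,55) for y in (-4.5,4.5) for z in(0,46)]
    lab=o+Rw@[36,4.5,22]
    print(k,d.round(4).tolist(),w.round(2).tolist(),p.round().tolist(),"minz",min(c[2] for c in cor).round(),"lab",lab.round().tolist(),"|",np.linalg.norm(d).round(3),np.linalg.norm(w).round(1))
    prev=(p,t)
E
```

```text
[[-0.001  1.    -0.   ]
 [ 0.976  0.001 -0.219]
 [-0.219 -0.    -0.976]] [ 0.4 28.7 38.3]
[ 620.20022133 -101.07626276  171.84742327] [-0.263  0.198 -0.338 -0.988 -0.615 -1.914] 1.1871611235553653e-27
1 [0.0099, -0.0106, 0.0086] [-2.08, 0.26, 6.44] [590.0, 224.0, 173.0] minz 127.0 lab [558.0, 271.0, 153.0] | 0.017 6.8
2 [0.0085, -0.0112, 0.0077] [-2.05, 0.29, 6.47] [589.0, 209.0, 167.0] minz 120.0 lab [562.0, 260.0, 149.0] | 0.016 6.8
3 [0.007, -0.0117, 0.0069] [-2.01, 0.31, 6.49] [587.0, 195.0, 161.0] minz 114.0 lab [567.0, 249.0, 146.0] | 0.015 6.8
4 [0.0054, -0.0119, 0.006] [-1.99, 0.34, 6.51] [586.0, 181.0, 156.0] minz 108.0 lab [571.0, 238.0, 144.0] | 0.014 6.8
5 [0.0039, -0.012, 0.0051] [-1.96, 0.36, 6.53] [584.0, 169.0, 152.0] minz 102.0 lab [576.0, 227.0, 141.0] | 0.014 6.8
6 [0.0024, -0.0119, 0.0043] [-1.95, 0.38, 6.55] [583.0, 156.0, 148.0] minz 97.0 lab [581.0, 216.0, 139.0] | 0.013 6.8
7 [0.0009, -0.0117, 0.0035] [-1.93, 0.4, 6.56] [582.0, 145.0, 144.0] minz 92.0 lab [587.0, 204.0, 138.0] | 0.012 6.9
8 [-0.0005, -0.0112, 0.0027] [-1.92, 0.42, 6.57] [580.0, 134.0, 141.0] m
[... 1960 characters left out ...]
062] [-1.95, 1.44, 6.4] [604.0, -34.0, 149.0] minz 104.0 lab [654.0, -67.0, 150.0] | 0.013 6.8
26 [-0.0036, 0.0111, -0.0065] [-1.92, 1.55, 6.37] [608.0, -46.0, 153.0] minz 110.0 lab [654.0, -84.0, 152.0] | 0.013 6.8
27 [-0.0023, 0.012, -0.0066] [-1.88, 1.65, 6.35] [611.0, -59.0, 157.0] minz 116.0 lab [653.0, -102.0, 154.0] | 0.014 6.8
28 [-0.0008, 0.0128, -0.0068] [-1.83, 1.76, 6.32] [614.0, -72.0, 162.0] minz 123.0 lab [652.0, -119.0, 156.0] | 0.015 6.8
29 [0.0007, 0.0135, -0.0069] [-1.77, 1.87, 6.29] [617.0, -86.0, 167.0] minz 130.0 lab [650.0, -136.0, 158.0] | 0.015 6.8
30 [0.0023, 0.0139, -0.007] [-1.71, 1.99, 6.27] [620.0, -101.0, 172.0] minz 138.0 lab [648.0, -153.0, 160.0] | 0.016 6.8
```

>>> apply_moves(
  commands=[0.0099, -0.0106, 0.0076, -2.08, 0.26, 6.44, 0, 0.0085, -0.0112, 0.0067, -2.05, 0.29, 6.47, 0, 0.007, -0.0117, 0.0059, -2.01, 0.31, 6.49, 0, 0.0054, -0.0119, 0.005, -1.99, 0.34, 6.51, 0, 0.0039, -0.012, 0.0041, -1.96, 0.36, 6.53, 0],
)

```text
clock: 7.3
position: [581.4, 166.9, 151.8]
orientation: [0.021, -0.028, 0.999, -0.012]
force: [0.0, 0.1, -0.2]
grip_width: 7.8
```

>>> apply_moves(
  commands=[0.0024, -0.0119, 0.0033, -1.95, 0.38, 6.55, 0, 0.0009, -0.0117, 0.0025, -1.93, 0.4, 6.56, 0, -0.0005, -0.0112, 0.0027, -1.92, 0.42, 6.57, 0, -0.0019, -0.0106, 0.002, -1.92, 0.44, 6.58, 0, -0.0032, -0.0099, 0.0012, -1.92, 0.47, 6.58, 0],
)

```text
clock: 7.8
position: [575.4, 111.5, 137.6]
orientation: [0.003, 0.254, 0.964, 0.076]
force: [-0.0, -0.3, -0.4]
grip_width: 7.8
```

```bash
cat > pl.py <<'E'
from tr import *
def go(N,F=fk.F,yaw=9.,n=10):
    st(); P,T=goal(F,yaw); q1,c=fk.IK(P,T,[-.263,.198,-.338,-.988,-.615,-1.914]); q0=env.get_obs()["joints"]; print("goal",P.round(1),q1.round(3),c)
    o=env.get_obs();oo,Rw=plate(o["position"],q2R(o["orientation"])); print("label now",(oo+Rw@[36,4.5,22]).round(1))
    prev=fk.FK(q0)
    for k in range(1,min(N,n)+1):
        q=q0+(q1-q0)*k/N; p,t=fk.FK(q); d=prev[1].T@(p-prev[0])/1000; w=np.degrees(R.from_matrix(prev[1].T@t).as_rotvec())
        print(k,d.round(4).tolist(),w.round(2).tolist(),p.round().tolist(),np.linalg.norm(w).round(1)); prev=(p,t)
E
python3 -c "
from pl import *
go(20)"
```

```text
t 7.8 q [ 0.451  0.284 -0.333 -0.149 -0.855 -0.874] p [575.4 111.5 137.6] F [-0.  -0.3 -0.4] w 7.8
[[-0.871, 0.49, 0.044], [0.491, 0.859, 0.146], [0.034, 0.149, -0.988]]
goal [ 620.2 -101.1  171.8] [-0.263  0.198 -0.338 -0.988 -0.615 -1.914] 2.5558986617854065e-20
label now [600.4 165.9 137.7]
1 [-0.0044, -0.0087, 0.0008] [-1.95, 0.53, 6.55] [575.0, 102.0, 135.0] 6.9
2 [-0.0054, -0.0077, 0.0001] [-1.96, 0.56, 6.55] [575.0, 93.0, 134.0] 6.9
3 [-0.0063, -0.0065, -0.0006] [-1.96, 0.6, 6.55] [575.0, 84.0, 132.0] 6.9
4 [-0.0071, -0.0053, -0.0013] [-1.97, 0.64, 6.55] [576.0, 75.0, 132.0] 6.9
5 [-0.0078, -0.0039, -0.0019] [-1.98, 0.68, 6.54] [577.0, 66.0, 131.0] 6.9
6 [-0.0082, -0.0026, -0.0024] [-1.99, 0.74, 6.53] [578.0, 57.0, 131.0] 6.9
7 [-0.0085, -0.0011, -0.003] [-2.0, 0.79, 6.52] [580.0, 48.0, 132.0] 6.9
8 [-0.0087, 0.0004, -0.0035] [-2.01, 0.86, 6.51] [582.0, 39.0, 132.0] 6.9
9 [-0.0086, 0.0019, -0.004] [-2.02, 0.92, 6.5] [584.0, 30.0, 134.0] 6.9
10 [-0.0084, 0.0034, -0.0044] [-2.02, 1.0, 6.48] [587.0, 20.0, 135.0] 6.9
```

>>> apply_moves(
  commands=[-0.0044, -0.0087, 0.0008, -1.95, 0.53, 6.55, 0, -0.0054, -0.0077, 0.0001, -1.96, 0.56, 6.55, 0, -0.0063, -0.0065, -0.0006, -1.96, 0.6, 6.55, 0, -0.0071, -0.0053, -0.0013, -1.97, 0.64, 6.55, 0, -0.0078, -0.0039, -0.0019, -1.98, 0.68, 6.54, 0],
)

```text
clock: 8.3
position: [577.1, 66.2, 131.2]
orientation: [-0.022, 0.512, 0.843, 0.162]
force: [-0.1, -0.5, 0.3]
grip_width: 8.1
```

>>> apply_moves(
  commands=[-0.0082, -0.0026, -0.0024, -1.99, 0.74, 6.53, 0, -0.0085, -0.0011, -0.003, -2.0, 0.79, 6.52, 0, -0.0087, 0.0004, -0.0035, -2.01, 0.86, 6.51, 0, -0.0086, 0.0019, -0.004, -2.02, 0.92, 6.5, 0, -0.0084, 0.0034, -0.0044, -2.02, 1.0, 6.48, 0],
)

```text
clock: 8.8
position: [587.6, 20.6, 135.5]
orientation: [-0.054, 0.721, 0.648, 0.241]
force: [-0.6, -0.4, -0.9]
grip_width: 8.1
```

```bash
python3 -c "
from pl import *
go(10)
for n in('scene','top'): cv2.imwrite(f'pics/{n}5.png',read_camera(n)['image'])"
```

```text
t 8.8 q [ 0.094  0.242 -0.334 -0.569 -0.737 -1.394] p [587.6  20.6 135.5] F [-0.6 -0.4 -0.9] w 8.1
[[0.045, 0.959, 0.278], [0.908, -0.155, 0.39], [0.417, 0.235, -0.878]]
goal [ 620.2 -101.1  171.8] [-0.263  0.198 -0.338 -0.988 -0.615 -1.914] 2.5558986617854065e-20
label now [646.9  19.4 143.5]
1 [-0.008, 0.0048, -0.0049] [-2.03, 1.08, 6.46] [590.0, 11.0, 138.0] 6.9
2 [-0.0075, 0.0062, -0.0052] [-2.02, 1.17, 6.44] [594.0, 0.0, 140.0] 6.9
3 [-0.0068, 0.0076, -0.0056] [-2.01, 1.26, 6.42] [597.0, -10.0, 143.0] 6.8
4 [-0.0059, 0.0089, -0.0059] [-2.0, 1.35, 6.4] [600.0, -22.0, 146.0] 6.8
5 [-0.0048, 0.0101, -0.0061] [-1.98, 1.45, 6.38] [604.0, -33.0, 149.0] 6.8
6 [-0.0036, 0.0112, -0.0064] [-1.95, 1.56, 6.35] [607.0, -46.0, 153.0] 6.8
7 [-0.0023, 0.0121, -0.0066] [-1.91, 1.66, 6.33] [611.0, -59.0, 157.0] 6.8
8 [-0.0009, 0.013, -0.0067] [-1.86, 1.77, 6.31] [614.0, -72.0, 162.0] 6.8
9 [0.0006, 0.0136, -0.0068] [-1.8, 1.88, 6.28] [617.0, -86.0, 167.0] 6.8
10 [0.0022, 0.0141, -0.0069] [-1.74, 1.99, 6.25] [620.0, -101.0, 172.0] 6.8
```

View pics/scene5.png

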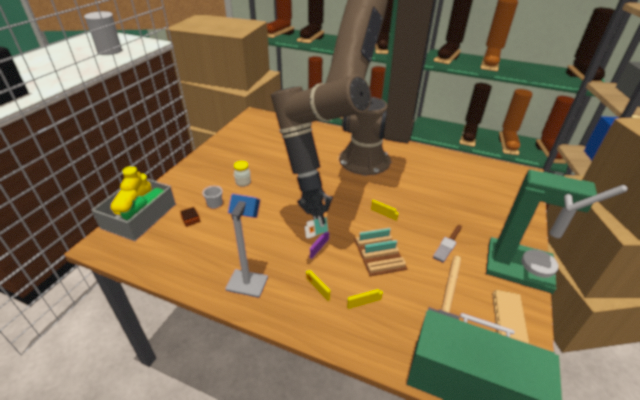

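The label and white end show at (312,230), facing the camera, and the blanks are still in the rack. Continuing.

>>> apply_moves(
  commands=[-0.008, 0.0048, -0.0049, -2.03, 1.08, 6.46, 0, -0.0075, 0.0062, -0.0052, -2.02, 1.17, 6.44, 0, -0.0068, 0.0076, -0.0056, -2.01, 1.26, 6.42, 0, -0.0059, 0.0089, -0.0059, -2.0, 1.35, 6.4, 0, -0.0048, 0.0101, -0.0061, -1.98, 1.45, 6.38, 0],
)

```text
clock: 9.4
position: [604.2, -32.8, 149.8]
orientation: [-0.09, 0.858, 0.398, 0.311]
force: [0.1, 0.1, -0.7]
grip_width: 7.8
```

>>> apply_moves(
  commands=[-0.0036, 0.0112, -0.0064, -1.95, 1.56, 6.35, 0, -0.0023, 0.0121, -0.0066, -1.91, 1.66, 6.33, 0, -0.0009, 0.013, -0.0067, -1.86, 1.77, 6.31, 0, 0.0006, 0.0136, -0.0068, -1.8, 1.88, 6.28, 0, 0.0022, 0.0141, -0.0069, -1.74, 1.99, 6.25, 0],
)

```text
clock: 9.9
position: [621.0, -100.3, 172.4]
orientation: [-0.132, 0.912, 0.116, 0.371]
force: [0.4, -0.3, -1.7]
grip_width: 7.8
```

>>> apply_moves(
  commands=[0, 0, 0, 0, 0, 0, 0, 0, 0, 0, 0, 0, 0, 0],
)

```text
clock: 10.1
position: [620.9, -100.1, 172.5]
orientation: [-0.131, 0.912, 0.119, 0.371]
force: [-0.2, -0.1, -0.4]
grip_width: 7.9
```

```bash
python3 -c "
from pl import *
import pickle
go(1)
for n in('scene','top','wrist'):
    c=read_camera(n);cv2.imwrite(f'pics/{n}6.png',c['image']);pickle.dump(c,open(n+'6.pkl','wb'))
    im=c['image']
    x,y={'scene':(215,170),'top':(300,90),'wrist':(160,100)}[n]
    if n!='wrist': cv2.imwrite(f'pics/{n}6c.png',cv2.resize(im[y:y+90,x:x+110],None,fx=6,fy=6,interpolation=cv2.INTER_CUBIC))
"
```

```text
t 10.1 q [-0.261  0.198 -0.336 -0.986 -0.617 -1.909] p [ 620.9 -100.1  172.5] F [-0.2 -0.1 -0.4] w 7.9
[[0.696, 0.314, 0.645], [0.12, -0.937, 0.327], [0.708, -0.15, -0.69]]
goal [ 620.2 -101.1  171.8] [-0.263  0.198 -0.338 -0.988 -0.615 -1.914] 2.5558986617854065e-20
label now [ 648.6 -151.8  160.9]
1 [-0.001, 0.0008, -0.0003] [-0.16, 0.05, 0.48] [620.0, -101.0, 172.0] 0.5
```

View pics/scene6c.png

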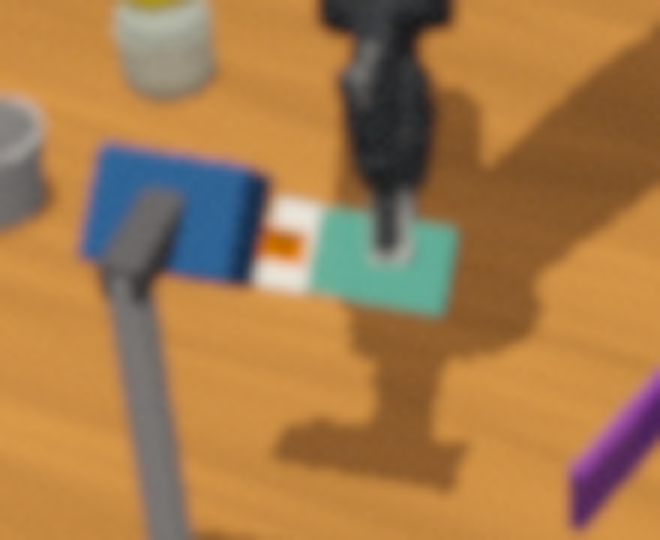

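View pics/top6c.png

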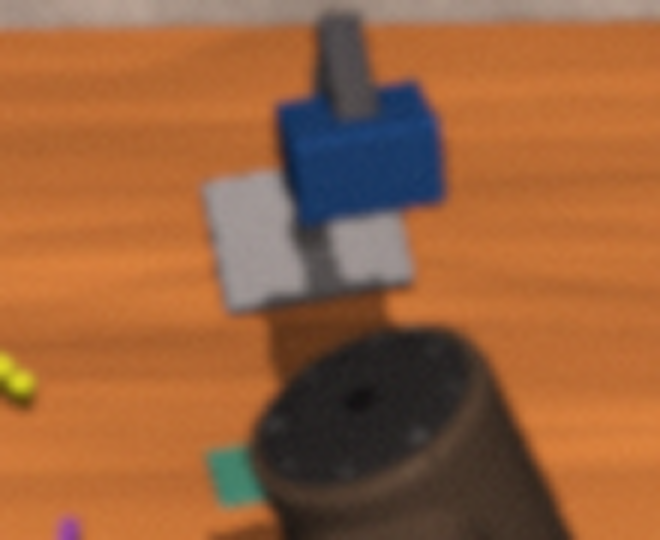

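View pics/wrist6.png

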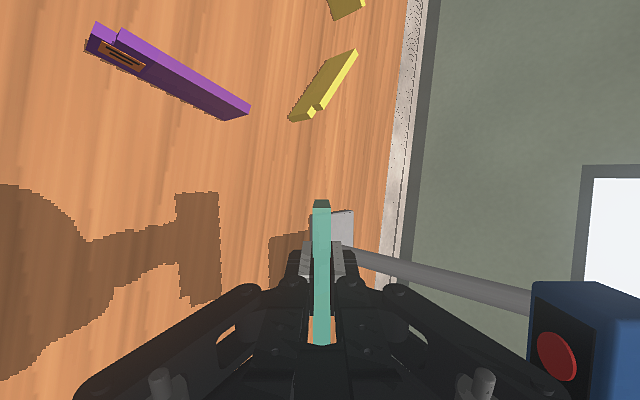

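The plate is in front of the reader, with the orange label at scene (261,211) and the window's red disc at wrist (557,357). Next I compare predicted and seen positions.

```bash
python3 - <<'E'
from tr import *
import pickle
s=pickle.load(open("scene6.pkl","rb"));w=pickle.load(open("wrist6.pkl","rb"))
o=env.get_obs();oo,Rw=plate(o["position"],q2R(o["orientation"]))
for n,p in(("end -x top",[-55,4.5,46]),("end -x bot",[-55,4.5,0]),("frost top",[20,4.5,46]),("frost bot",[20,4.5,0]),("label",[36,4.5,22])): 
    print(n,((proj(s,oo+Rw@p)-[215,170])*6+2.5).round())
a=np.radians(9);rx=np.array([np.cos(a),np.sin(a),0]); win=fk.F+(rx+fk.Z)*99
print("window pred in wrist",proj(w,win).round(1),win)
H,S,V=cv2.split(cv2.cvtColor(w["image"],cv2.COLOR_BGR2HSV)); m=((H<8)|(H>172))&(S>150)&(V>80);m[:300]=0;m[:,:520]=0
c,_=cv2.findContours(m.astype(np.uint8),0,2);c=max(c,key=cv2.contourArea);e=cv2.fitEllipse(c);print("disc",e)
p,d=ray(w,*e[0]); print("disc at z=259:",p+d*(259-p[2])/d[2]," dist ray to win",np.linalg.norm(np.cross(win-p,d)))
# plate top-edge lines in wrist4 vs wrist6
for f in("wrist4","wrist6"):
    im=cv2.imread(f"pics/{f}.png");H,S,V=cv2.split(cv2.cvtColor(im,cv2.COLOR_BGR2HSV));m=(H>70)&(H<95)&(S>60)&(V>140);m[:,:300]=0;m[:,345:]=0
    print(f,[(r,np.where(m[r])[0].min(),np.where(m[r])[0].max()) for r in(215,260,320)],np.where(m[:,322])[0][[0,-1]])
# window normal axes check
print("plate y",Rw[:,1].round(3),"head z",((rx+fk.Z)/2**.5).round(3),"plate x",Rw[:,0].round(3),"plate z",Rw[:,2].round(3))
E
```

```text
end -x top [455. 228.]
end -x bot [439. 314.]
frost top [319. 205.]
frost bot [302. 290.]
label [281. 244.]
window pred in wrist [557.7 356.1] [ 745.28114572 -137.51298796  259.        ]
disc ((556.39697265625, 356.0187072753906), (30.56073570251465, 54.2687873840332), 148.74365234375)
disc at z=259: [ 732.06938243 -133.47870963  259.        ]  dist ray to win 0.606243166456161
wrist4 [(215, np.int64(313), np.int64(330)), (260, np.int64(314), np.int64(329)), (320, np.int64(313), np.int64(330))] [208 344]
wrist6 [(215, np.int64(313), np.int64(330)), (260, np.int64(314), np.int64(329)), (320, np.int64(313), np.int64(329))] [208 344]
plate y [0.696 0.118 0.708] head z [0.698 0.111 0.707] plate x [ 0.164 -0.986  0.003] plate z [-0.699 -0.114  0.706]
```

```bash
python3 - <<'E'
from h import *
st(); print(order.job_done()); st()
E
```

```text
t 10.25 q [-0.26   0.199 -0.335 -0.986 -0.617 -1.91 ] p [621.1 -99.5 172.6] F [ 0.5  0.3 -0.7] w 8.1
[[0.696, 0.314, 0.645], [0.119, -0.937, 0.327], [0.708, -0.151, -0.69]]
the job is handed in; nothing more can be done
None
the job is handed in; nothing more can be done
```

I lifted the notched job plate out of the rack by its clear part, about 40 mm from where the frosting starts. I carried it to the reader with the label up and facing the window, and handed the job in at about 10.3 s with the plate still held. I got no verdict back.

**Last checks:**
- **Position:** the computed label position was about 2 mm from my estimate of the focus point. The plate's corners in the scene picture were within about a pixel of where I predicted them, and the window's red disc was within 1 mm of its predicted line of sight.
- **Orientation:** the label face and the plate's length were within about 0.01 rad of square and level. This relies on a reader turn of about 9 degrees, measured from the pictures and good to 1–2 degrees.
- **Grip:** the plate sat at the same pixels in the wrist picture after lifting and at the end, so it did not slip. The wrist force was below 2 N at the reader.
- **Other things:** the blanks were still in the rack partway through the carry. I did not check them or the bench items again at the end, but the readings at the end of each move never showed more than about 4 N.

**Disagreements:** the first top-camera fix of the plate was about 4 mm off the wrist-camera fix, and I used the wrist one. A few moves also ended up to about 5 mm from where I commanded, which I corrected before gripping.

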